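Slide the black collar along the fence to the yellow stop

TASK

On the blue fence of the pipe-fitting bench, slide the black iron collar along the fence, on the side where it stands, until it is up against the yellow-topped stop, ready for caulking. It is heavy: push it steadily, standing flat on the bench and close to the fence all the way, never lifted or tipped. Leave the orange coupler on the other side of the fence where it is.

Things in the scene. Friction and masses are not known exactly. Their poses are not given: they have to be found in the camera images.
- collar_mid (a point): Black cast-iron pipe collar, a short open tube standing upright on the bench beside the fence: outer diameter 100 mm, wall 7 mm, height 50 mm, about 0.7 kg. It starts within 8 mm of touching one of the fence's two long faces, on either side, somewhere near the middle. The point is the collar's centre, 25 mm above the bench.
- coupler_mid (a point): Orange plastic pipe coupler of the same shape and size as the collar (100 mm outer diameter, 50 mm high), about 0.2 kg, standing by the opposite long face of the same fence; to be left alone. The point is its centre, 25 mm above the bench.
- fence: Blue straight steel bar fixed to the bench, 460 mm long along its own y axis, 30 mm thick along its own x axis, 40 mm high. Origin at the middle of its underside, on the bench top; its axes are turned up to about 9 degrees from the world's. A collar touching a long face has its centre 65 mm from the fence's centre line.
- yellow_stop: Yellow-topped stop block fixed across one end of the fence (+y or -y end): 260 mm along its own x (130 mm to each side of the fence), 40 mm thick along its own y, 40 mm high; axes parallel to the fence's. Origin mid-underside, on the fence's line, 250 mm from the fence's origin. A collar touching it has its centre 70 mm from this origin along y. The stop at the other end has a grey top.

How it is judged (in metres and radians):
At the end, for the whole second after the job is handed in: The black collar stands flat on the bench within 15 mm of the yellow-topped stop and within 15 mm of the fence, and the orange coupler is within 20 mm of where it stood (y of collar_mid in the frame of yellow_stop between -0.085 and 0.085 m and y of collar_mid in the frame of fence between -0.23 and 0.23 m and x of collar_mid in the frame of fence between -0.08 and 0.08 m and angle between collar_mid's own z axis and vertical below 0.1 rad and height (world z) of collar_mid below 0.03 m and distance of coupler_mid from where it was at the start of the episode below 0.02 m); the robot touches nothing.
It fails at once if the collar is lifted more than 20 mm (height (world z) of collar_mid above 0.045 m).
It fails at once if the collar is tipped more than 20 degrees (angle between collar_mid's own z axis and vertical above 0.35 rad).
It fails at once if the collar leaves the fence by more than 30 mm (x of collar_mid in the frame of fence above 0.095 m or x of collar_mid in the frame of fence below -0.095 m).
It fails at once if the collar is knocked along faster than 0.5 m/s (linear speed of collar above 0.5 m/s).
It fails at once if the orange coupler is moved more than 20 mm (distance of coupler_mid from where it was at the start of the episode above 0.02 m).
It also fails if it takes over 32 s, if anything falls off the work surface, if the arm or the gripper's body presses on something with over 40 N, if the wrist force passes 120 N, or if a joint passes its speed limit or range.

ROBOT

A 7-joint arm with a two-finger parallel gripper is mounted at the origin on the work surface. World frame = base frame: x ahead of the robot, y to its left, z up, the work surface at z = 0. Lengths are in m, angles in degrees, forces in N, time in s.
With the tool pointing down it reaches from about 0.4 to 0.85 m from the base axis. Payload 4.4 kg.
Tool frame: the origin (TCP) lies midway between the tips of the shut fingers; the grasp point (between the pads) lies 19 mm behind it; z points along the fingers, y is the line along which they close (so a half turn about z gives the same grasp; the last joint's range is limited). The gripper opens to 94 mm and grips with 3 to 60 N. Pads are 16 mm wide; open, the fingers measure 119 mm over their backs; the gripper's body (75 mm by 177 mm) begins 78 mm behind the grasp point.
Start: joints at [71.058, 36.005, 2.206, 86.941, -1.547, 57.084, -1.146], TCP at [0.17, -0.627, 0.205] pointing down, gripper open.
Joint ranges: [-175.42, 175.42], [-21.48, 121.26], [-71.46, 75.88], [10.55, 141.38], [-63.04, 243.04], [13.31, 113.54], [-168.57, 168.57]. Speed limits (degrees/s): [147.25, 147.25, 180, 180, 180, 180, 180].

INTERFACE

Orientations are given as a 3x3 rotation matrix whose columns are the frame's x, y, z axes.
In Python, from station import bot gives the robot as it stands.
- The arm moves only by the shell command python3 -m inch 'ROWS' [OPENING] [FORCE]. ROWS is JSON, a list of rows, each a list of 4 numbers: the shift along the world's x, y, z in cm, then the turn about the world's z in degrees. A call has 1 to 20 rows; each row is the pose to reach, as a shift and turn from the pose commanded when the call began; what a row does not reach only later rows make up. A row lasts 1/12 s, in which the tool goes at most 41.7 mm and 7.16 degrees, less where a joint would pass 70% of its speed; a pose out of reach is approached as far as the arm can. A call with a gripper value outside its range is refused whole. OPENING is the closure, from 0 (fully open) to 1 (shut), set as the call begins (- or left out, the last holds). The fingers move at their own pace and stop on an object; FORCE is the grip in N (left out, the last holds). Time passes only in rows, so rows that repeat a pose let the fingers close. It gives the time, the measured TCP pose, the force, the opening and the grip force at its end, in the units of the state.
- bot.sense(): the state, without advancing time (a new reading comes with each control period).
- bot.capture(name): name is "scene" or "top" or "wrist"; returns (picture, depth): 420x560x3 uint8, red, green, blue; 420x560 float32, m along the optical axis (not along the pixel's ray), 0 where there is no reading.
- bot.get_calibration(name): a dict with "mtx" (3x3 intrinsics, pixels), "cam_to_world" (4x4, takes a point from camera to world coordinates). Camera axes: x right, y down, z forward; pixel columns grow to the right and rows downward; lengths in m; the calibration is good to about 2 mm. A picture is of the moment at which its call begins: read the wrist's pose just before it. get_calibration takes no time and is no camera call; for the wrist camera it gives the pose at the moment of the call.
- bot.finish_job(): hands the job in; it is judged then, once.
The state is a dict: "t": time; "qpos": joint angles; "qvel": joint speeds; "joint_torque": joint torques, N m; "ee_pos": TCP position; "ee_rot": TCP orientation; "contact_force": force on the tool from outside, world axes, zero at the start; "wrist_torque": the same for the moment, N m; "gripper_width": opening from 0.0 (shut) to 1.0 (fully open); "finger_force": force on a finger pad.
Only numpy, scipy, OpenCV 4.12 (cv2) and the standard library are available. Lean on these libraries where they do the work, as an engineer would, in place of code of your own. Each camera call takes 0.05 s, during which the arm holds its last target. There are 200 camera calls.

## Working session

There is one attempt and no reset: what is moved stays moved. The work goes in short steps, Python scripts to look and compute and a shell command to move; the robot and the scene stay as the last step left them, time stands still between calls to the robot, and variables do not carry over. Pictures are saved under pics/ and viewed, at most 10 in all, crops included, and the job is handed in when it is done.

```bash
mkdir -p pics; python3 - <<'E'
from station import bot
import cv2,numpy as np
for n in("top","scene"):
    p,d=bot.capture(n); cv2.imwrite(f"pics/{n}0.png",p[:,:,::-1]); np.save(f"{n}0.npy",d)
    c=bot.get_calibration(n); print(n,np.round(c["mtx"],1).tolist(),np.round(c["cam_to_world"],3).tolist())
s=bot.sense();print(s["t"],s["ee_pos"],np.round(s["ee_rot"],3).tolist(),s["gripper_width"])
E
```

```text
top [[424.0, 0.0, 274.6], [0.0, 424.0, 203.9], [0.0, 0.0, 1.0]] [[-0.0, -0.982, 0.186, 0.446], [-1.0, 0.001, 0.001, 0.019], [-0.001, -0.186, -0.982, 0.759], [0.0, 0.0, 0.0, 1.0]]
scene [[389.7, 0.0, 277.4], [0.0, 389.7, 203.6], [0.0, 0.0, 1.0]] [[-0.799, 0.314, -0.513, 0.948], [0.601, 0.387, -0.699, 0.5], [-0.021, -0.867, -0.498, 0.426], [0.0, 0.0, 0.0, 1.0]]
0.1 [ 0.169981   -0.62676118  0.20466735] [[0.965, 0.262, -0.0], [0.262, -0.965, 0.002], [-0.0, -0.002, -1.0]] 1.0020938720225292
```

View pics/top0.png

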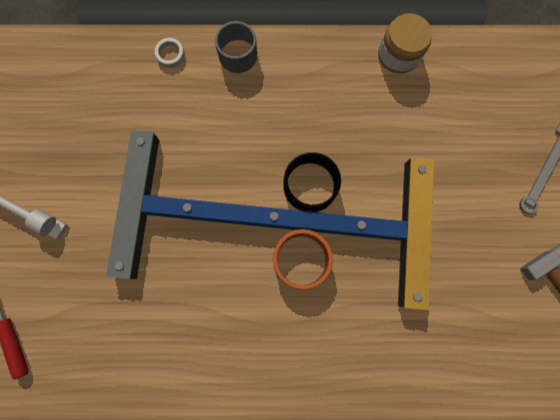

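View pics/scene0.png

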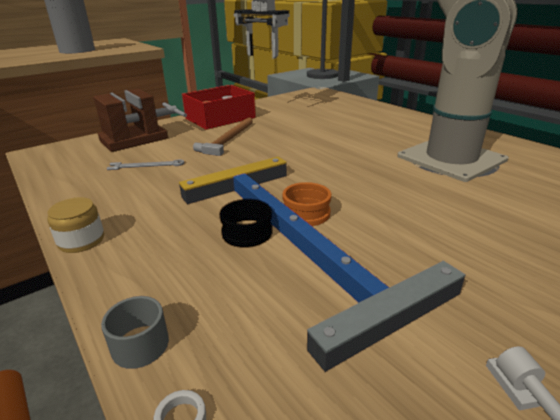

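The top view shows the black collar at about (312,183), on the far (+x) side of the fence. The orange coupler is at (303,259) on the near side, and the yellow stop is at the right (-y) end, (417,233).

```bash
cat > m.py <<'E'
from station import bot
import cv2,numpy as np
def ray(n,uv,z):
    c=bot.get_calibration(n);T=c["cam_to_world"]
    uv=np.atleast_2d(uv).astype(float);r=np.c_[uv,np.ones(len(uv))]@np.linalg.inv(c["mtx"]).T@T[:3,:3].T
    return (T[:3,3]+r*((z-T[2,3])/r[:,2])[:,None])[:,:2]
def measure():
    p,d=bot.capture("top");h=cv2.cvtColor(p,cv2.COLOR_RGB2HSV)
    c=bot.get_calibration("top");T=c["cam_to_world"]
    v,u=np.mgrid[:420,:560];P=np.stack([u,v,np.ones_like(u)],-1)@np.linalg.inv(c["mtx"]).T*d[...,None]@T[:3,:3].T+T[:3,3]
    Z=P[...,2];H,S,V=h[...,0],h[...,1],h[...,2];out={}
    box=(u>90)&(u<450)&(v>110)&(v<330)
    def circ(m):
        q=P[m][:,:2].astype(float);A=np.c_[2*q,np.ones(len(q))]
        for _ in range(4):
            s=np.linalg.lstsq(A,(q**2).sum(1),rcond=None)[0];r=np.sqrt(s[2]+s[0]**2+s[1]**2)
            e=abs(np.hypot(*(q-s[:2]).T)-r);k=e<max(.006,np.percentile(e,80));q,A=q[k],A[k]
        return np.round([*s[:2],r,len(q)],4)
    blue=box&(H>100)&(H<125)&(S>150)&(V>60)&(abs(Z-.04)<.006)
    q=P[blue][:,:2].astype(float);mu=(q.min(0)+q.max(0))/2
    (cx,cy),wh,_=r=cv2.minAreaRect(q.astype(np.float32));b=cv2.boxPoints(r)
    e=max([b[1]-b[0],b[2]-b[1]],key=np.linalg.norm);e=e/np.linalg.norm(e);e*=np.sign(e[1])
    n=np.array([e[1],-e[0]])
    yel=box&(H>15)&(H<30)&(S>150)&(abs(Z-.04)<.006)&(u>380)
    yq=P[yel][:,:2].astype(float);ry=cv2.minAreaRect(yq.astype(np.float32))
    print("fence c",cx,cy,"wh",wh,"e",e,"yellow",ry)
    o=np.array([cx,cy])
    for nm,m in(("collar",box&(V<60)&(Z>.042)&(Z<.062)),("coupler",box&(H<14)&(S>170)&(Z>.042)&(Z<.062))):
        k=circ(m);w=k[:2]-o;print(nm,k,"fence x,y",w@n,w@e,"from yellow",(k[:2]-ry[0])@e,(k[:2]-ry[0])@n)
E
python3 -c "
from m import *
measure()"
```

```text
fence c 0.5612853169441223 0.021716788411140442 wh (0.45670822262763977, 0.02946436032652855) e [0.10268258 0.9947142 ] yellow ((0.5362348556518555, -0.22675776481628418), (0.04131077229976654, 0.2593012750148773), 84.11113739013672)
collar [ 6.227e-01 -4.460e-02  4.610e-02  6.230e+02] fence x,y 0.0678996364872617 -0.05966003287150031 from yellow 0.19007337975756972 0.06730367712005113
coupler [ 4.889e-01 -2.630e-02  4.640e-02  5.680e+02] fence x,y -0.06707221480871615 -0.055195692612365545 from yellow 0.19453772001670447 -0.06766817417592673
```

```bash
python3 -m inch '[[22,29,0,-10],[22,29,0,-10],[22,29,0,-10],[22,29,0,-10],[22,29,0,-10],[22,29,0,-10],[22,29,0,-10],[22,29,0,-10],[44.8,58.3,0,-21],[44.8,58.3,0,-21],[44.8,58.3,0,-21],[44.8,58.3,0,-21],[44.8,58.3,0,-21],[44.8,58.3,0,-21],[44.8,58.3,0,-21],[44.8,58.3,0,-21],[44.8,58.3,-5,-21],[44.8,58.3,-9,-21],[44.8,58.3,-9,-21],[44.8,58.3,-9,-21]]' 1 20
```

```text
t: 1.82
ee_pos: [0.6154, -0.0391, 0.1092]
ee_rot: [[0.995, -0.096, -0.01], [-0.096, -0.995, 0.003], [-0.01, -0.002, -1.0]]
contact_force: [-1.9, 0.4, -0.5]
gripper_width: 0.003
finger_force: 0.0
```

```bash
python3 -m inch '[[0,0,-2,0],[0,0,-3,0],[0,0,-3,0],[0,0,-3,0],[0,0,-3,0]]'; python3 - <<'E'
from station import bot
import cv2
p,d=bot.capture("scene");cv2.imwrite("pics/s1.png",cv2.resize(p[110:300,140:420,::-1],None,fx=2.5,fy=2.5))
E
```

```text
t: 2.23
ee_pos: [0.6188, -0.0453, 0.087]
ee_rot: [[0.995, -0.103, 0.002], [-0.103, -0.995, -0.0], [0.002, 0.0, -1.0]]
contact_force: [0.3, 0.2, 0.1]
gripper_width: 0.008
finger_force: 0.0
```

View pics/s1.png

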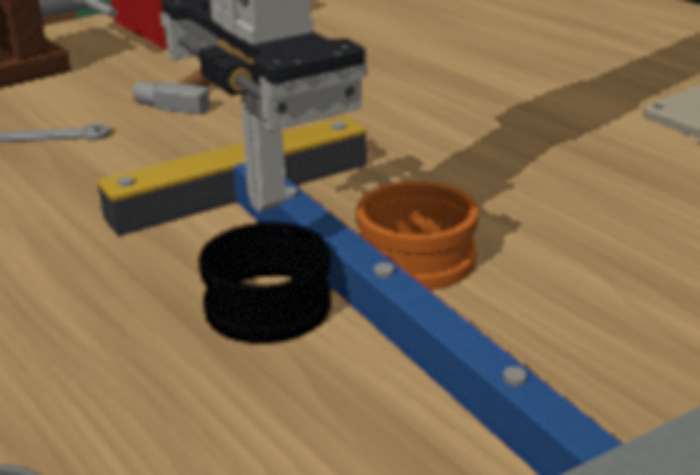

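The crop shows the shut fingertips at (265,205), above the collar's opening, which is centred at about (265,250). I'll descend inside it.

```bash
python3 -m inch '[[0,0,-1.5,0],[0,0,-3,0],[0,0,-4,0],[0,0,-5,0],[0,0,-6,0],[0,0,-6.7,0],[0,0,-7.2,0],[0,0,-7.2,0],[0,0,-7.2,0],[0,0,-7.2,0]]'
```

```text
t: 3.12
ee_pos: [0.6186, -0.0444, 0.0139]
ee_rot: [[0.995, -0.102, 0.001], [-0.102, -0.995, -0.0], [0.001, -0.0, -1.0]]
contact_force: [0.4, -0.5, -0.3]
gripper_width: 0.005
finger_force: 0.0
```

```bash
python3 -m inch '[[-0.06,-0.6,0,0],[-0.12,-1.2,0,0],[-0.19,-1.8,0,0],[-0.24,-2.3,0,0],[-0.28,-2.7,0,0],[-0.31,-3.0,0,0],[-0.34,-3.3,0,0],[-0.37,-3.6,0,0],[-0.40,-3.9,0,0],[-0.43,-4.2,0,0],[-0.47,-4.5,0,0],[-0.50,-4.9,0,0],[-0.54,-5.3,0,0],[-0.59,-5.7,0,0],[-0.63,-6.1,0,0],[-0.67,-6.5,0,0],[-0.71,-6.9,0,0],[-0.75,-7.3,0,0],[-0.80,-7.7,0,0],[-0.80,-7.7,0,0]]'; python3 -c "
from m import *
p,d=bot.capture('scene');cv2.imwrite('pics/s2.png',cv2.resize(p[110:300,140:420,::-1],None,fx=2.5,fy=2.5))"
```

```text
t: 4.78
ee_pos: [0.6111, -0.1197, 0.0137]
ee_rot: [[0.995, -0.101, 0.002], [-0.101, -0.995, 0.002], [0.001, -0.002, -1.0]]
contact_force: [0.5, 3.9, -0.5]
gripper_width: 0.005
finger_force: 2.3
```

View pics/s2.png

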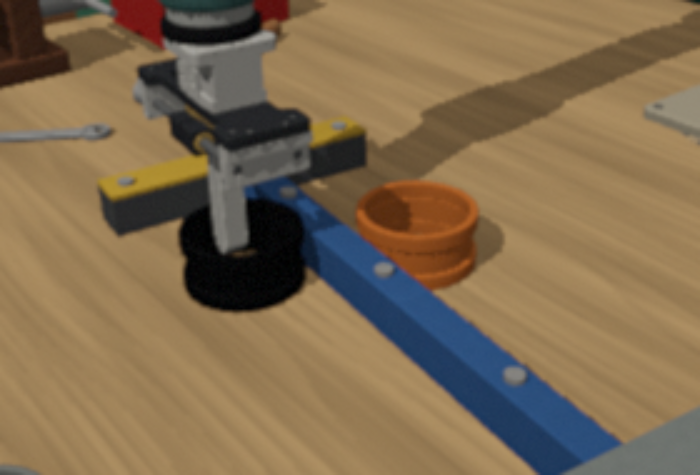

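The collar is flat at about (243,255), right beside the fence, with a 4 N drag force. The coupler hasn't moved. I'll keep towing.

```bash
python3 -m inch '[[-0.04,-0.4,0,0],[-0.08,-0.8,0,0],[-0.12,-1.2,0,0],[-0.16,-1.6,0,0],[-0.21,-2.0,0,0],[-0.25,-2.4,0,0],[-0.29,-2.8,0,0],[-0.33,-3.2,0,0],[-0.37,-3.6,0,0],[-0.41,-4.0,0,0],[-0.45,-4.4,0,0],[-0.50,-4.8,0,0],[-0.54,-5.2,0,0],[-0.58,-5.6,0,0],[-0.62,-6.0,0,0],[-0.65,-6.3,0,0],[-0.68,-6.6,0,0],[-0.70,-6.8,0,0],[-0.70,-6.8,0,0]]'
```

```text
t: 6.42
ee_pos: [0.6038, -0.1874, 0.0137]
ee_rot: [[0.995, -0.101, 0.001], [-0.101, -0.995, 0.002], [0.001, -0.002, -1.0]]
contact_force: [2.5, 4.5, 2.3]
gripper_width: 0.005
finger_force: 2.7
```

Expected contact with the stop is about 6 mm further on. I'll push in small steps and watch the force.

```bash
python3 -m inch '[[-0.02,-0.2,0,0],[-0.04,-0.4,0,0],[-0.05,-0.5,0,0],[-0.05,-0.5,0,0]]'; python3 -m inch '[[-0.01,-0.1,0,0],[-0.02,-0.2,0,0],[-0.02,-0.2,0,0]]'
```

```text
t: 6.75
ee_pos: [0.6034, -0.1918, 0.0137]
ee_rot: [[0.995, -0.1, 0.001], [-0.1, -0.995, 0.003], [0.0, -0.003, -1.0]]
contact_force: [1.1, 5.9, 3.4]
gripper_width: 0.006
finger_force: 3.0
t: 7.0
ee_pos: [0.6033, -0.1922, 0.0137]
ee_rot: [[0.995, -0.099, 0.001], [-0.099, -0.995, 0.005], [0.0, -0.005, -1.0]]
contact_force: [1.7, 7.2, 2.8]
gripper_width: 0.0
finger_force: 4.3
```

The collar has reached the stop: force is rising and the tool barely moves. I'll back off to the middle of the ring, lift out and clear the view.

```bash
python3 -m inch '[[0.05,0.5,0,0],[0.15,1.5,0,0],[0.25,2.5,0,0],[0.28,2.7,0,0],[0.28,2.7,1,0],[0.28,2.7,4,0],[0.28,2.7,7,0],[0.28,2.7,11,0],[0.28,2.7,14,0],[0.28,2.7,16,0],[-7,-5,18,0],[-14,-12,18,0],[-21,-20,18,0],[-26,-27,18,0],[-26,-27,18,0],[-26,-27,18,0],[-26,-27,18,0],[-26,-27,18,0]]'; python3 - <<'E'
from m import *
p,d=bot.capture("top");cv2.imwrite("pics/t3.png",p[:,:,::-1])
measure()
E
```

```text
t: 8.5
ee_pos: [0.3821, -0.4195, 0.1927]
ee_rot: [[0.995, -0.102, 0.0], [-0.102, -0.995, -0.001], [0.0, 0.001, -1.0]]
contact_force: [1.1, 0.4, 0.3]
gripper_width: 0.007
finger_force: 0.0
fence c 0.5612210035324097 0.021961286664009094 wh (0.4568384885787964, 0.029422959312796593) e [0.10286571 0.99469525] yellow ((0.5377635955810547, -0.21360263228416443), (0.06780208647251129, 0.25963449478149414), 84.09024047851562)
collar [ 6.075e-01 -1.625e-01  4.610e-02  6.850e+02] fence x,y 0.06500823916396202 -0.17872224308697424 from yellow 0.05800503021536223 0.06410976136752664
coupler [ 4.881e-01 -2.670e-02  4.640e-02  5.670e+02] fence x,y -0.06772753676870769 -0.05592479452637872 from yellow 0.18080247877595773 -0.06862601456514306
```

View pics/t3.png

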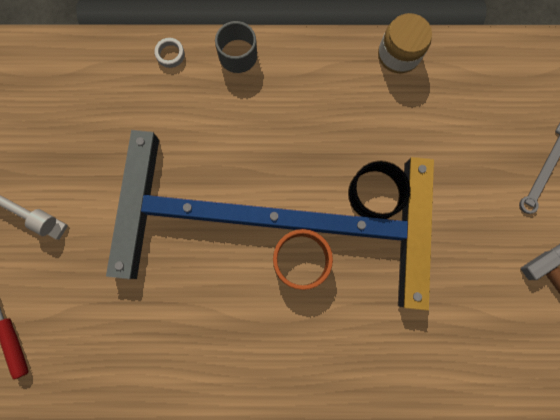

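The black collar is at (379,190), against both the stop and the fence: fence x is 65 mm, and it sits about 71 mm from the stop's origin. The coupler is unmoved at (303,259), and the arm is clear.

```bash
python3 -c "
from station import bot
print(bot.finish_job())"
```

```text
the job is handed in; nothing more can be done
None
```

The collar is flat against the fence and about 1 mm from the yellow-topped stop, the coupler is where it started (within 1 mm), and I handed the job in at about 8.6 s; no verdict came back.

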